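# Release the teal denture-cleanser capsule with its rocker

## Robot

A 6-joint arm with a two-finger parallel gripper is mounted at the origin on the work surface. World frame = base frame: x ahead of the robot, y to its left, z up, the work surface at z = 0. Lengths are in m, angles in degrees, forces in N, time in s.
With the tool pointing down it reaches from about 0.375 to 0.75 m from the base axis. Payload 9 kg.
Tool frame: the origin (TCP) lies midway between the tips of the shut fingers; the grasp point (between the pads) lies 19 mm behind it; z points along the fingers, y is the line along which they close (so a half turn about z gives the same grasp; the last joint's range is limited). The gripper opens to 85 mm and grips with 20 to 120 N. Pads are 22 mm wide; open, the fingers measure 114 mm over their backs; the gripper's body (76 mm by 85 mm) begins 54 mm behind the grasp point. The pads swing forward as they close: fully open they stand 13 mm farther back than shut.
Start: joints at [-12.473, 5.964, 5.575, 89.605, 0, 77.527], TCP at [0.6, 0, 0.231] pointing down, gripper open.
Joint ranges: [-171.21, 171.21], [-48.23, 106.86], [-62.78, 66.21], [-105.2, 120.99], [-86.42, 89.51], [-180, 180]. Speed limits (degrees/s): [127.2, 127.2, 147.25, 180, 180, 180].

## Interface

Orientations are given as [roll, pitch, yaw] about the fixed x, y, z axes, in that order (R = Rz(yaw) Ry(pitch) Rx(roll)).
In Python, from plant import * gives the robot as it stands.
- The arm moves only by the tool move_arm, never from a script. Its argument "moves" is one flat list of numbers, 7 for each row, row after row: the gripper's target within -1 to 1 (shut at 1, half-way at 0, fully open at -1), then the shift along the world's x, y, z each as a share of 25 cm, from -1 to 1, then the turn, a rotation vector about the world's x, y, z each as a share of 90 degrees, from -1 to 1. In form: [hand, tx, ty, tz, ax, ay, az, hand, tx, ty, tz, ax, ay, az, ...]. A call has 1 to 12 rows; each row shifts and turns the commanded pose from where the row before left it; what a row does not reach is not made up. A row lasts 1/10 s, in which the tool goes at most 50 mm and 8.59 degrees, less where a joint would pass 70% of its speed; a pose out of reach is approached as far as the arm can. A call with a number of a shift or a turn outside -1 to 1 is refused whole. A call with a gripper value outside its range is refused whole. The fingers move at their own pace and stop on an object; "newtons" is the grip in N (left out, the last holds). Time passes only in rows, so rows that do not move let the fingers close. It gives the time, the measured TCP pose, the force, the opening and the grip force at its end, in the units of the state.
- read_state(): the state, without advancing time (a new reading comes with each control period).
- read_camera(name): name is "scene" or "side" or "wrist"; returns the picture (480x640x3 uint8, red, green, blue); there is no depth.
- camera_params(name): a dict with "fx", "fy", "cx", "cy" (pixels), "dist" ([k1, k2, p1, p2, k3] as OpenCV has them; the pictures are not rectified), "R" (3x3) and "t" (3): a world point X has camera coordinates R X + t; the wrist camera has in their place "hand_eye" (4x4, takes a point from camera to tool coordinates, whose origin is the TCP and whose axes are the flange's). Camera axes: x right, y down, z forward; pixel columns grow to the right and rows downward; lengths in m; the calibration is good to about 2 mm. A picture is of the moment at which its call begins: read the wrist's pose just before it. camera_params takes no time and is no camera call.
- sign_off(): hands the job in; it is judged then, once.
The state is a dict: "time_s": time; "q": joint angles; "qd": joint speeds; "joint_efforts": joint torques, N m; "ee_pos": TCP position; "tool_rot": TCP orientation; "contact_force": force on the tool from outside, world axes, zero at the start; "ft_torque": the same for the moment, N m; "grip_width": finger opening in m; "finger_force": force on a finger pad.
Only numpy, scipy, OpenCV 4.12 (cv2) and the standard library are available. Lean on these libraries where they do the work, as an engineer would, in place of code of your own. Each camera call takes 0.05 s, during which the arm holds its last target. There are 200 camera calls.

## Task

Dispense the teal capsule into the trinket dish: press down the blue paddle of the rocker on the teal capsule's lane, so that its far end lifts the gate, and keep it down until the capsule has rolled into the dish; then let the paddle go so the gate closes again. Leave the amber capsule and its rocker alone, and do not touch the capsules, the gates, the dish or the other toiletries.

Things in the scene. Friction and masses are not known exactly. Their poses are not given: they have to be found in the camera images.
- dispenser: White two-lane dispenser, fixed, 175 x 150 mm, 124 mm high. Origin on the counter, midway between the lanes. +x: downhill along the lanes to the dish; +y: to the left lane. Lanes at y = +32 (left) and -32 mm (right). Each has a rocker on an axle at x = -15 mm, 115 mm up: blue paddle on the uphill end, overhanging the back with air beneath; two-bar gate on the downhill end.
- teal_capsule: Teal ball, 30 mm across, 20 g or so, waiting behind the gate of one lane (left or right, it varies), 70 mm downhill of the dispenser's origin. Its centre is 64 mm up in the lane, 21 mm up once in the dish. Origin at its centre.
- amber_capsule: Amber ball, 30 mm across, behind the gate of the other lane; it stays there. Origin at its centre.
- rocker_left (a joint): Angle of the left rocker (lane y = +32 mm): 0 = at rest, gate closed; 0.40 rad = end stop, paddle fully down, gate fully open. The capsule gets under the gate from about 0.25 rad. A spring closes it when let go; at the paddle it needs about 2 N to start and 6 N at the end stop.
- rocker_right (a joint): The same for the right rocker (lane y = -32 mm).
- rocker_left_paddle (a point): Centre of the top face of the left paddle, a blue pad 34 mm (along the lane) x 30 mm x 6 mm, 100 mm from the axle; 118 mm above the counter at rest, 39 mm lower (and about 9 mm nearer the axle) at the end stop. 34 mm of free space separates it from the other paddle.
- rocker_right_paddle (a point): The same for the right paddle.
- rocker_left_gate (a point): Middle of the left gate: two grey upright bars 18 mm apart and 65 mm tall, hanging from the rocker 100 mm downhill of the axle; their lower ends are 53 mm above the counter when closed, the middle 85 mm.
- rocker_right_gate (a point): The same for the right gate.
- dish_middle (a point): Centre of the inner floor of the white ceramic trinket dish that stands on the counter below both spouts: outside 110 mm (x, along the lanes) x 150 mm (y) x 32 mm high, walls and floor 6 mm. Loose.
- trinket_dish: The same dish; origin at the centre of its underside, x along its 110 mm side.
- denture_case: Teal denture case with a white press button, 85 x 90 x 45 mm, beside the dispenser. Origin under its centre.
- denture_brush: White and teal denture brush lying flat, about 165 mm long, 23 mm high, beside the dispenser. Origin under its handle.
- hairbrush: Chrome hairbrush lying bristles up, 210 mm long, 62 mm wide, 34 mm high. Origin on its underside near the neck.
- tumbler: Blue ceramic tumbler, 72 mm across, 95 mm high. Origin under its centre.
- cream_jar: Amber glass jar with a white lid, 60 mm across, 55 mm high. Origin under its centre.
- lotion: White lotion bottle, 56 mm across, 150 mm high. Origin under its centre.
There are look-alikes about, which are no part of the job. What is shaped like the trinket_dish but green is not meant.

How it is judged (in metres and radians):
On the way, in this order (a step that is already met when the one before it is completed fails the run):
1. a finger presses a paddle down and its gate rises (((value of joint rocker_left above 0.2 rad and horizontal distance between the grasp point and rocker_left_paddle below 0.05 m) or (value of joint rocker_right above 0.2 rad and horizontal distance between the grasp point and rocker_right_paddle below 0.05 m))), for 0.05 s.
2. the teal capsule is in the dish (x of teal_capsule in the frame of trinket_dish between -0.05 and 0.05 m and y of teal_capsule in the frame of trinket_dish between -0.07 and 0.07 m and z of teal_capsule in the frame of trinket_dish between 0.012 and 0.028 m), for 0.1 s.
At the end, for the whole second after the job is handed in: The teal capsule lies at rest (slower than 30 mm/s) inside the trinket dish, both rockers are back within 0.05 rad of closed, the amber capsule is within 10 mm of where it waited, and the dish within 15 mm of where it stood (all of step 2 and linear speed of teal_capsule below 0.03 m/s and value of joint each of rocker_left, rocker_right below 0.05 rad and distance of amber_capsule from where it was at the start of the episode below 0.01 m and distance of trinket_dish from where it was at the start of the episode below 0.015 m); the robot touches nothing.
It fails at once if the amber capsule's rocker is worked (past 0.1 rad) ((y of amber_capsule in the frame of dispenser above 0 m and value of joint rocker_left above 0.1 rad) or (y of amber_capsule in the frame of dispenser below 0 m and value of joint rocker_right above 0.1 rad)).
It fails at once if the robot touches or carries a capsule (contact force between any of the fingers, the arm and teal_capsule above 0.3 N or contact force between any of the fingers, the arm and amber_capsule above 0.3 N).
It fails at once if the teal capsule is lifted (centre above 90 mm) (height (world z) of teal_capsule above 0.09 m).
It fails at once if the fingers go to a gate (grasp point within 55 mm of its middle) (distance between the grasp point and rocker_left_gate below 0.055 m or distance between the grasp point and rocker_right_gate below 0.055 m).
It fails at once if the robot pushes the dish or another toiletry (over 1 N), or one is shifted by more than 20 mm (distance of any of trinket_dish, denture_case, denture_brush, hairbrush, tumbler, cream_jar, lotion from where it was at the start of the episode above 0.02 m or contact force between any of the fingers, the arm and trinket_dish above 1 N or contact force between any of the fingers, the arm and denture_case above 1 N or contact force between any of the fingers, the arm and denture_brush above 1 N or contact force between any of the fingers, the arm and hairbrush above 1 N or contact force between any of the fingers, the arm and tumbler above 1 N or contact force between any of the fingers, the arm and cream_jar above 1 N or contact force between any of the fingers, the arm and lotion above 1 N).
It also fails if it takes over 32 s, if anything falls off the work surface, if the arm or the gripper's body presses on something with over 40 N, if the wrist force passes 120 N, or if a joint passes its speed limit or range.

## Working session

There is one attempt and no reset: what is moved stays moved. The work goes in short steps, Python scripts to look and compute and a tool call to move; the robot and the scene stay as the last step left them, time stands still between calls to the robot, and variables do not carry over. Pictures are saved under pics/ and viewed, at most 10 in all, crops included, and the job is handed in when it is done.

Besides the shell and the picture viewer there is one more tool, called as name(argument=value, ...) on one line, values as JSON. move_arm: Moves the arm, as the interface text tells. Shift numbers are shares of 25 cm and turn numbers shares of 90 degrees, none past 1 either way. Its arguments: {"type":"object","properties":{"moves":{"type":"array"},"newtons":{"type":"number"}},"required":["moves"]}

```bash
mkdir -p pics; python3 - <<'E'
from plant import *
import cv2
for n in("scene","side"):
    cv2.imwrite(f"pics/{n}0.png",read_camera(n)[:,:,::-1])
    print(n,camera_params(n))
E
```

```text
scene {'fx': 437.82499246554556, 'fy': 437.82499246554556, 'cx': 316.31563821189104, 'cy': 239.38031309329367, 'dist': array([0.02854766, 0.        , 0.        , 0.        , 0.        ]), 'R': array([[-0.52180727,  0.85302994,  0.00755633],
       [ 0.72327142,  0.44709466, -0.52629348],
       [-0.45232249, -0.26915849, -0.85026941]]), 't': array([ 0.32274032, -0.37370953,  1.41747231])}
side {'fx': 481.80473330584294, 'fy': 481.80473330584294, 'cx': 326.54331501370166, 'cy': 237.0217413476261, 'dist': array([-0.07842273,  0.        ,  0.        ,  0.        ,  0.        ]), 'R': array([[-0.94163827, -0.33648137,  0.00988185],
       [-0.17974848,  0.47776986, -0.85989909],
       [ 0.28461877, -0.81149014, -0.5103684 ]]), 't': array([0.5431288 , 0.20035047, 1.3792642 ])}
```

View pics/scene0.png

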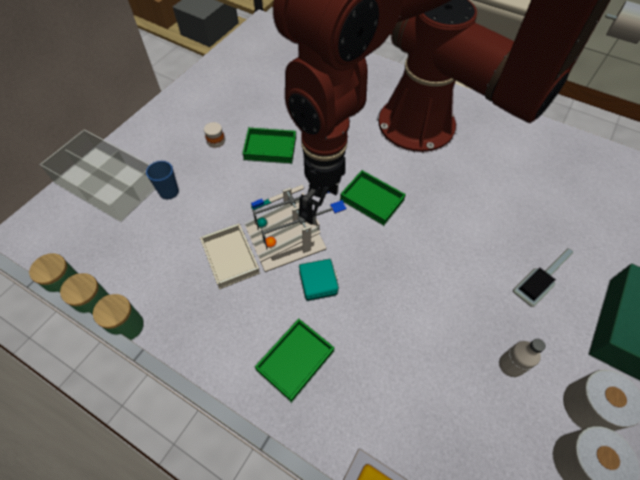

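View pics/side0.png

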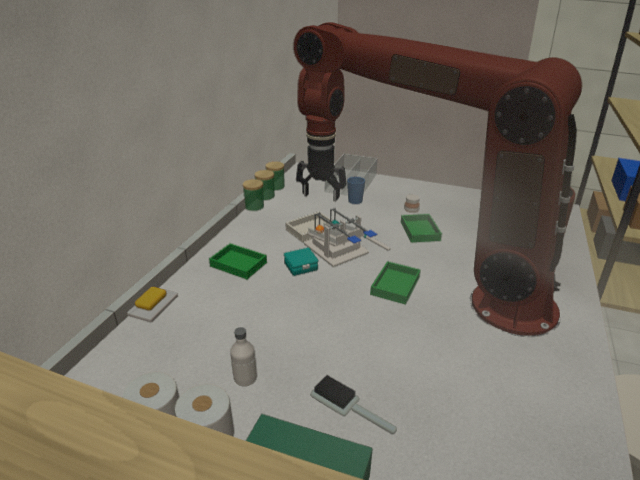

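```bash
python3 - <<'E'
import cv2
a=cv2.imread("pics/scene0.png")[170:300,190:360];b=cv2.imread("pics/side0.png")[190:270,275:405]
a=cv2.resize(a,(680,520),interpolation=cv2.INTER_CUBIC);b=cv2.resize(b,(780,480),interpolation=cv2.INTER_CUBIC)
cv2.imwrite("pics/a.png",a);cv2.imwrite("pics/b.png",b)
E
```

```text
(no output)
```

View pics/a.png

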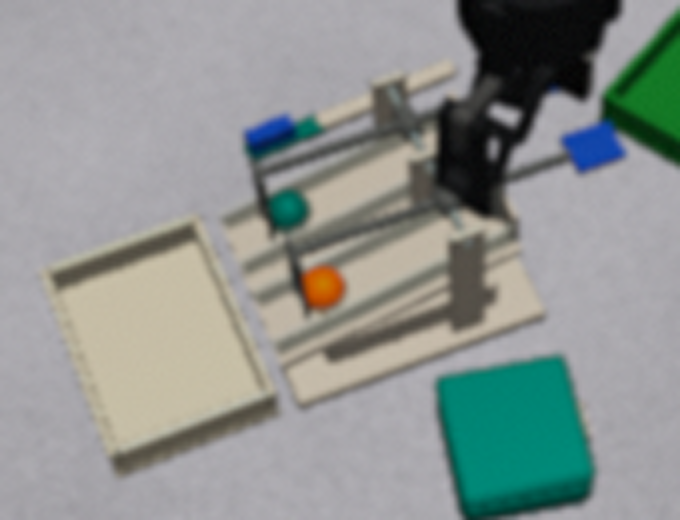

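View pics/b.png

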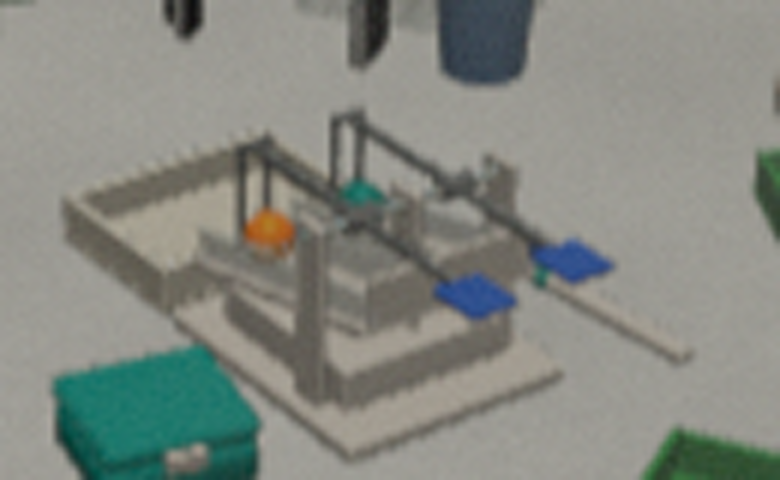

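```bash
cat > h.py <<'E'
from plant import *
import cv2, numpy as np
def plane(n,u,v,z):
    c=camera_params(n);K=np.array([[c['fx'],0,c['cx']],[0,c['fy'],c['cy']],[0,0,1]])
    p=cv2.undistortPoints(np.array([[[u,v]]],float),K,c['dist'])[0,0]
    R=np.array(c['R']);d=R.T@[p[0],p[1],1];o=-R.T@c['t']
    return (o+d*(z-o[2])/d[2]).round(4)
E
python3 - <<'E'
from h import *
S=lambda x,y,z:plane("scene",190+x/4-.375,170+y/4-.375,z)
D=lambda x,y,z:plane("side",275+x/6-.4,190+y/6-.4,z)
tb=S(290,208,.064);ab=S(323,288,.064);ap=S(594,148,.118)
print("balls",tb,ab,"amber paddle",ap)
ab2=D(269,231,.064);ap2=D(476,297,.118);tp2=D(573,262,.118)
print("side amber ball",ab2,"amb pad",ap2,"teal pad",tp2)
d=ab-ap;print("dir",np.degrees(np.arctan2(d[1],d[0])),np.hypot(*d[:2]))
d=ab2-ap2;print("dir",np.degrees(np.arctan2(d[1],d[0])),np.hypot(*d[:2]))
print(np.linalg.norm(tb-ab),np.linalg.norm(tp2-ap2),"teal pad pred",ap+tb-ab)
d=tp2-ap2;print("perp",np.degrees(np.arctan2(d[1],d[0])))
print("gates",S(250,150,.118),S(290,240,.118),"dish corners",[S(*c,.032) for c in((45,270),(195,220),(275,400),(112,460))])
print("brush end",D(685,355,.01))
for g in [(0.49,0,.231)]: pass
s=read_state();print(s['ee_pos'],s['tool_rot'],s['time_s'],s['contact_force'])
E
```

```text
balls [ 0.6064 -0.1726  0.064 ] [ 0.6452 -0.1199  0.064 ] amber paddle [ 0.4965 -0.0117  0.118 ]
side amber ball [ 0.6473 -0.1239  0.064 ] amb pad [ 0.4925 -0.0084  0.118 ] teal pad [ 0.4556 -0.06    0.118 ]
dir -36.04111722512619 0.18389923871511812
dir -36.72750395450569 0.19314059645760648
0.06544257024292364 0.06343634604861789 teal pad pred [ 0.4577 -0.0644  0.118 ]
perp -125.56917629320635
gates [ 0.6109 -0.1934  0.118 ] [ 0.6526 -0.1336  0.118 ] dish corners [array([ 0.7144, -0.2953,  0.032 ]), array([ 0.6314, -0.2359,  0.032 ]), array([ 0.714, -0.112,  0.032]), array([ 0.8001, -0.1728,  0.032 ])]
brush end [ 0.4122 -0.1633  0.01  ]
[5.99687839e-01 8.33995236e-05 2.30580857e-01] [-1.79930382e+02 -1.57689289e-02  8.99990663e+01] 0.1 [ 0.58441258  0.48093695 -0.02863155]
```

move_arm(moves=[1,-0.114,-0.05,0,0,0,-0.08,1,-0.114,-0.05,0,0,0,-0.08,1,-0.114,-0.05,0,0,0,-0.08,1,-0.114,-0.05,0,0,0,-0.08,1,-0.114,-0.05,0,0,0,-0.08,1,0,0,-0.1,0,0,0,1,0,0,-0.1,0,0,0,1,0,0,-0.1,0,0,0,1,0,0,0,0,0,0,1,0,0,0,0,0,0])

```text
time_s: 1.1
ee_pos: [0.4572, -0.0624, 0.1566]
tool_rot: [-180.0, 0.0, 54.0]
contact_force: [0.2, -0.3, 0.5]
grip_width: 0.0002
finger_force: 0.0
```

```bash
python3 - <<'E'
from h import *
a=read_camera("side")[:,:,::-1];b=read_camera("scene")[:,:,::-1]
im=np.hstack([cv2.resize(a[180:280,310:410],(400,600)[:1]*2,interpolation=2),cv2.resize(b[160:260,250:350],(400,400),interpolation=2)])
cv2.imwrite("pics/c.png",im)
s=read_state();print(s['ee_pos'],s['tool_rot'],s['time_s'],s['grip_width'],s['contact_force'])
E
```

```text
[ 0.4581432  -0.06273796  0.15778889] [ 1.79903781e+02 -1.76423795e-02  5.40033913e+01] 1.2 -0.00023149167610447052 [-0.06366128 -0.58986457 -0.33627614]
```

View pics/c.png

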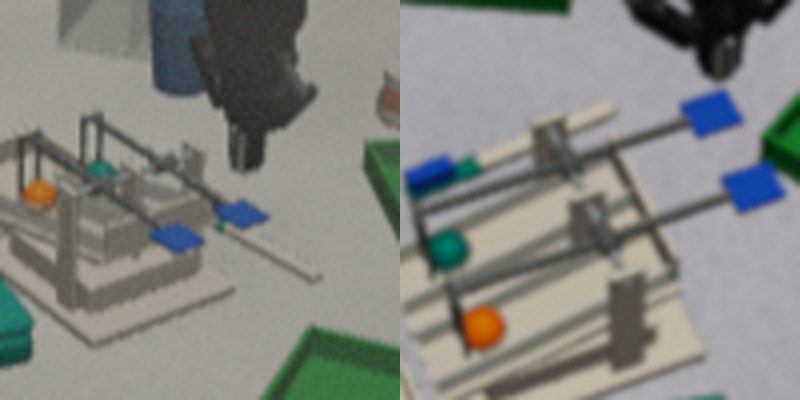

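```bash
python3 - <<'E'
from h import *
S=lambda x,y,z:plane("scene",250+(x-400)/4-.375,160+y/4-.375,z)
D=lambda x,y,z:plane("side",310+x/4-.375,180+y/4-.375,z)
print(S(712,113,.118),D(242,214,.118),"tip",S(718,74,.157),D(246,169,.157))
E
```

```text
[ 0.4592 -0.0644  0.118 ] [ 0.4558 -0.0609  0.118 ] tip [ 0.4579 -0.0621  0.157 ] [ 0.4554 -0.0629  0.157 ]
```

move_arm(moves=[1,0,0,-0.06,0,0,0,1,0,0,-0.06,0,0,0,1,0.006,-0.005,-0.03,0,0,0,1,0.006,-0.005,-0.03,0,0,0,1,0.006,-0.004,-0.03,0,0,0,1,0.006,-0.004,-0.03,0,0,0,1,0.004,-0.003,-0.03,0,0,0,1,0.002,-0.002,-0.026,0,0,0,1,0,0,0,0,0,0,1,0,0,0,0,0,0,1,0,0,0,0,0,0,1,0,0,0,0,0,0])

```text
time_s: 2.4
ee_pos: [0.4659, -0.0688, 0.0828]
tool_rot: [179.9, -0.0, 54.0]
contact_force: [-0.3, -0.4, 6.2]
grip_width: -0.0002
finger_force: 2.7
```

move_arm(moves=[1,0,0,0,0,0,0,1,0,0,0,0,0,0,1,0,0,0,0,0,0,1,0,0,0,0,0,0,1,0,0,0,0,0,0,1,0,0,0,0,0,0,1,0,0,0,0,0,0,1,0,0,0,0,0,0,1,0,0,0,0,0,0])

```text
time_s: 3.3
ee_pos: [0.4659, -0.0688, 0.0828]
tool_rot: [179.9, -0.0, 54.0]
contact_force: [-1.1, 0.1, 6.0]
grip_width: 0.0001
finger_force: 2.7
```

```bash
python3 - <<'E'
from h import *
a=read_camera("side")[:,:,::-1];b=read_camera("scene")[:,:,::-1]
cv2.imwrite("pics/d.png",np.hstack([cv2.resize(a[170:270,280:400],(400,333),interpolation=2),cv2.resize(b[170:290,200:344],(400,333),interpolation=2)]))
E
```

```text
(no output)
```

View pics/d.png

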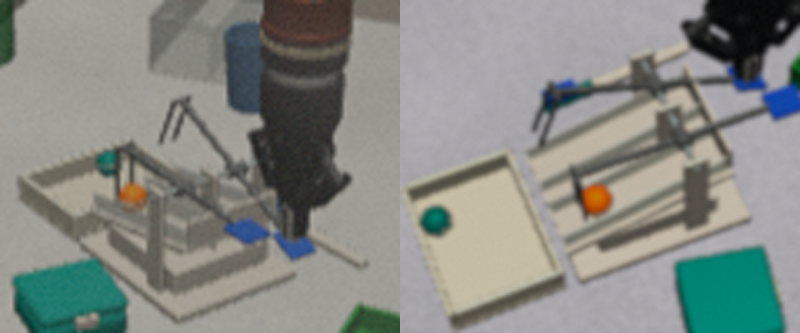

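The teal capsule is in the dish (about (435,220) in the right half of the crop), and the amber one is still behind its closed gate. I'll let the paddle up now.

move_arm(moves=[1,-0.004,0.003,-0.0,0,0,0,1,-0.004,0.004,0.03,0,0,0,1,-0.006,0.004,0.03,0,0,0,1,-0.006,0.004,0.03,0,0,0,1,-0.004,0.004,0.03,0,0,0,1,0,0,0.03,0,0,0,1,0,0,0.04,0,0,0,1,0,0,0.1,0,0,0,1,0,0,0.1,0,0,0,1,0,0,0.1,0,0,0,1,0,0,0,0,0,0,1,0,0,0,0,0,0])

```text
time_s: 4.6
ee_pos: [0.4591, -0.0635, 0.2051]
tool_rot: [180.0, -0.0, 54.0]
contact_force: [-0.1, -0.1, -0.3]
grip_width: -0.0002
finger_force: 0.0
```

move_arm(moves=[1,0,0,0,0,0,0,1,0,0,0,0,0,0,1,0,0,0,0,0,0,1,0,0,0,0,0,0,1,0,0,0,0,0,0,1,0,0,0,0,0,0,1,0,0,0,0,0,0,1,0,0,0,0,0,0,1,0,0,0,0,0,0,1,0,0,0,0,0,0,1,0,0,0,0,0,0,1,0,0,0,0,0,0])

```text
time_s: 5.8
ee_pos: [0.459, -0.0635, 0.2048]
tool_rot: [180.0, 0.0, 54.0]
contact_force: [0.2, -0.1, 0.7]
grip_width: -0.0001
finger_force: 0.0
```

```bash
python3 - <<'E'
from h import *
def teal():
    b=read_camera("scene");c=b[215:290,200:262];h=cv2.cvtColor(c,cv2.COLOR_RGB2HSV)
    m=cv2.inRange(h,(75,100,40),(100,255,255));m[:15,45:]=0
    y,x=np.nonzero(m);return b,plane("scene",200+x.mean(),215+y.mean(),.021),len(x)
for i in range(8):
    b,p,n=teal();print(p,n)
    [read_camera("side") for _ in range(3)]
a=read_camera("side")[:,:,::-1];b=b[:,:,::-1]
cv2.imwrite("pics/e.png",np.hstack([cv2.resize(a[170:270,280:400],(400,333),interpolation=2),cv2.resize(b[170:290,200:344],(400,333),interpolation=2)]))
E
```

```text
[ 0.7231 -0.2535  0.021 ] 66
[ 0.7231 -0.2535  0.021 ] 66
[ 0.7231 -0.2535  0.021 ] 66
[ 0.7231 -0.2535  0.021 ] 66
[ 0.7231 -0.2535  0.021 ] 66
[ 0.7231 -0.2535  0.021 ] 66
[ 0.7233 -0.2536  0.021 ] 65
[ 0.7231 -0.2535  0.021 ] 66
```

View pics/e.png

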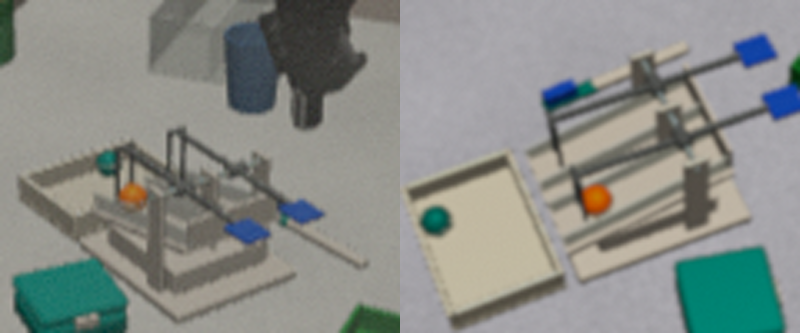

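The teal capsule is at rest in the dish, both gates are closed, and the amber capsule hasn't moved.

```bash
python3 -c "
from plant import *
print(sign_off())"
```

```text
the job is handed in; nothing more can be done
None
```

I dispensed the teal capsule and signed the job off: in the last pictures it lies still in the trinket dish, both gates are closed, and the amber capsule and the dish look unmoved (the judge's verdict was not shown).

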